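# Roll down the track underlay

### The arm

A 7-joint arm with a two-finger parallel gripper is mounted at the origin on the work surface. World frame = base frame: x ahead of the robot, y to its left, z up, the work surface at z = 0. Lengths are in m, angles in rad, forces in N, time in s.
With the tool pointing down it reaches from about 0.4 to 0.85 m from the base axis. Payload 10.4 kg.
Tool frame: the origin (TCP) lies at the very end of the fingers, on their centre line; the grasp point (between the pads) lies r.tcp_to_grasp behind it (r.tcp_to_grasp is the distance from the TCP to the grasp point, in m); z points along the fingers, y is the line along which they close (so a half turn about z gives the same grasp; the last joint's range is limited). The gripper opens to 87 mm and grips with 3 to 60 N. Pads are 19 mm wide; open, the fingers measure 117 mm over their backs; the gripper's body (75 mm by 190 mm) begins 51 mm behind the grasp point.
Start: joints at [1.31, 0.332, -0.065, 1.46, 0.022, 1.35, -0.088], TCP at [0.147, -0.607, 0.223] pointing down, gripper open.
Joint ranges: [-2.6, 2.6], [-0.5, 2.12], [-1.47, 1.34], [0.16, 2.42], [-1.27, 4.41], [0.06, 2.06], [-2.6, 2.6]. Speed limits (rad/s): [2.22, 2.22, 2.79, 2.79, 3.14, 3.14, 3.14].

### API

Orientations are given as a unit quaternion [x, y, z, w].
In Python, from bench import monitor, cams, ticket, r gives the robot as it stands.
- The arm moves only by the shell command python3 -m crank 'ROWS' [OPENING] [FORCE]. ROWS is a JSON object whose one key "steps" holds a list of rows, each a list of 2 entries, a list of its own where there are three numbers: the shift along the world's x, y, z in units of 25 mm (1.0 is 25 mm), then the turn, a rotation vector about the world's x, y, z in units of 5 degrees (1.0 is 5 degrees). In form: {"steps": [[[x, y, z], [ax, ay, az]], ...]}. A call has 1 to 10 rows; each row shifts and turns the commanded pose from where the row before left it; what a row does not reach is not made up. A row lasts 1/12 s, in which the tool goes at most 41.7 mm and 7.16 degrees, less where a joint would pass 70% of its speed; a pose out of reach is approached as far as the arm can. A call is refused whole if a number of a shift passes 1 or a number of a turn 1, either way. A call with a gripper value outside its range is refused whole. OPENING is the finger opening in mm, from 0 to 87, set as the call begins (- or left out, the last holds). The fingers move at their own pace and stop on an object; FORCE is the grip in N (left out, the last holds). Time passes only in rows, so rows that do not move let the fingers close. It gives the time, the measured TCP pose, the force, the opening and the grip force at its end, in the units of the state.
- monitor.read_state(): the state, without advancing time (a new reading comes with each control period).
- cams.camera(name): name is "scene" or "top" or "wrist"; returns a dict with "pixels" (420x560x3 uint8, blue, green, red), "z_map" (420x560 float32, m along the optical axis (not along the pixel's ray), 0 where there is no reading), "vfov" (degrees; the focal length in pixels is half the picture's height over the tangent of half this angle, whatever the lens; pixels are square), "cx", "cy" (the principal point, pixels), "T" (4x4, takes a point from camera to world coordinates). Camera axes: x right, y up, looking along -z (the intrinsics and any distortion apply to the point x, -y, -z); pixel columns grow to the right and rows downward; lengths in m; the calibration is good to about 2 mm. A picture is of the moment at which its call begins.
- ticket.close_job(): hands the job in; it is judged then, once.
The state is a dict: "time": time; "joint_positions": joint angles; "joint_vel": joint speeds; "joint_torque": joint torques, N m; "ee_pos": TCP position; "eef_rot": TCP orientation; "ft_force": force on the tool from outside, world axes, zero at the start; "torque": the same for the moment, N m; "width": finger opening in m; "grip_force": force on a finger pad.
Only numpy, scipy, OpenCV 4.12 (cv2) and the standard library are available. Lean on these libraries where they do the work, as an engineer would, in place of code of your own. Each camera call takes 0.05 s, during which the arm holds its last target. There are 200 camera calls.

### The job

Bed the freshly stuck cork underlay down on the model railway board with the piece of aluminium tube lying across its bare end: lean on top of the tube with the fingers, evenly, with about 11 N of push (a good kilo), and roll it along the strip to the laid track in as many strokes as you need, without picking it up or crushing the cork. Stop it squarely on the pencil line just short of the rails without touching them, and leave it there. Leave the glue bottle, cup and wagon alone.

Things in the scene. Friction and masses are not known exactly. Their poses are not given: they have to be found in the camera images.
- roller: Aluminium tube used as a roller, 40 mm outside, 90 mm long, about 0.15 kg. Origin at its centre, y along its axis; x and z turn as it rolls. It lies loose across the strip, square within 2 degrees, 95 to 120 mm before the line, and stays where it is left. Under pressed fingers it rolls without slip, half as far as they move, so they run off its top in one stroke: lift, go back, press again.
- board: Model railway module, 340 (x) by 180 (y) mm, 50 mm high: 12 mm base, batten box under the track end, thin hardboard deck on top. Origin at the centre of its underside; x runs along the strip from the bare end to the laid track. At the track end stand a toy brick hut (x 116 to 154, y 55 to 81 mm, 30 mm above the deck) and a platform (x 68 to 162, y -80 to -52 mm, 6 mm high).
- strip: Cork strip, 215 by 70 by 3 mm, stuck on the free part of the deck from the bare end to 15 mm past the line. Origin at the centre of its underside, x along it to the track. The thin deck overhangs from x = 60 mm of the board: under the push it springs down, some 7 mm where the tube starts, hardly at the line. The cork needs over 8 N under the tube to bed in and is crushed by over 22 N.
- track: Two short pieces of small-gauge track laid side by side on cork at the supported end, 5 mm high over the cork, 100 mm long, 50 mm wide over both, fixed. They begin 20 mm past the pencil line (a tube more than 6 mm past the line would strike them). Origin on the top of the cork at the board's centre, axes as the board's.
- line (a point): Middle of the thin pencil line drawn straight across the deck and strip, on the top of the strip, 53 mm above the board's underside. x along the strip towards the track (the way to roll), y along the line, z up. With the tube resting on the line, its centre is 20 mm above this point; further back the sprung deck lets it lie a little lower.
- glue: Loose glue bottle, 38 mm in diameter, 105 mm tall, standing on the mat beside the board. Origin at the centre of its underside. Leave alone.
- cup: Loose white plastic cup, 70 mm across, 80 mm tall, on the mat beside the board. Origin at the centre of its underside. Leave alone.
- wagon: Loose model goods wagon, 74 by 20 by 31 mm, on the mat beside the board. Origin at the centre of its underside. Leave alone.
Things that resemble listed ones, but are neither listed nor needed, are in the scene too. What is shaped like the roller but purple or yellow is not meant.

How it is judged:
By the outcome, as a careful person would: the job done as asked, in the order asked, and still so for the second after the job is handed in, with the robot touching nothing.
It also fails if it takes over 72 s, if anything falls off the work surface, if the arm or the gripper's body presses on something with over 40 N, if the wrist force passes 120 N, or if a joint passes its speed limit or range.

## Working session

There is one attempt and no reset: what is moved stays moved. The work goes in short steps, Python scripts to look and compute and a shell command to move; the robot and the scene stay as the last step left them, time stands still between calls to the robot, and variables do not carry over. Pictures are saved under pics/ and viewed, at most 10 in all, crops included, and the job is handed in when it is done.

```bash
ls; mkdir -p pics
python3 - <<'E'
from bench import monitor,cams,r
import cv2,numpy as np
s=monitor.read_state();print(s, r.tcp_to_grasp)
ims=[]
for n in ("scene","top"):
    c=cams.camera(n);np.savez(f"pics/{n}0.npz",**c);print(n,c["vfov"],c["cx"],c["cy"],[k for k in c]);print(np.round(c["T"],3))
    cv2.imwrite(f"pics/{n}0.png",cv2.resize(c["pixels"],(800,600)))
E
```

```text
pics
{'time': 0.0, 'joint_positions': array([ 1.31039669,  0.33286549, -0.06471481,  1.46093281,  0.02161358,
        1.34991151, -0.08849444]), 'joint_vel': array([ 4.01499742e-05, -1.93465237e-04, -1.44203972e-03,  1.19036996e-04,
        1.39560288e-03, -9.69597432e-04,  1.17333590e-03]), 'joint_torque': array([-7.48496177e-06, -6.23255253e+01,  2.46995600e-02, -3.89900386e+01,
       -6.13766955e-02,  4.00771899e-02,  1.29572954e-04]), 'ee_pos': array([ 0.14713465, -0.60703479,  0.22176203]), 'eef_rot': array([ 9.92936918e-01,  1.18641358e-01, -1.21307382e-04, -7.00072338e-04]), 'ft_force': array([ 0.50047099,  0.01624659, -0.00931822]), 'torque': array([ 0.00583197, -0.01422696, -0.0150217 ]), 'grip_force': 0.0, 'width': 0.0871587231436189} 0.0187
scene 45.41063374015789 278.33079504070145 203.92976162591754 ['pixels', 'z_map', 'vfov', 'cx', 'cy', 'T']
[[ 0.802 -0.479  0.357  0.937]
 [ 0.597  0.646 -0.475 -0.53 ]
 [-0.003  0.594  0.805  1.183]
 [ 0.     0.     0.     1.   ]]
top 57.15839189144891 280.5635213025871 209.02577125631765 ['pixels', 'z_map', 'vfov', 'cx', 'cy', 'T']
[[ 0.011  0.982 -0.19   0.211]
 [-1.     0.01  -0.005  0.11 ]
 [-0.003  0.19   0.982  1.41 ]
 [ 0.     0.     0.     1.   ]]
```

View pics/scene0.png

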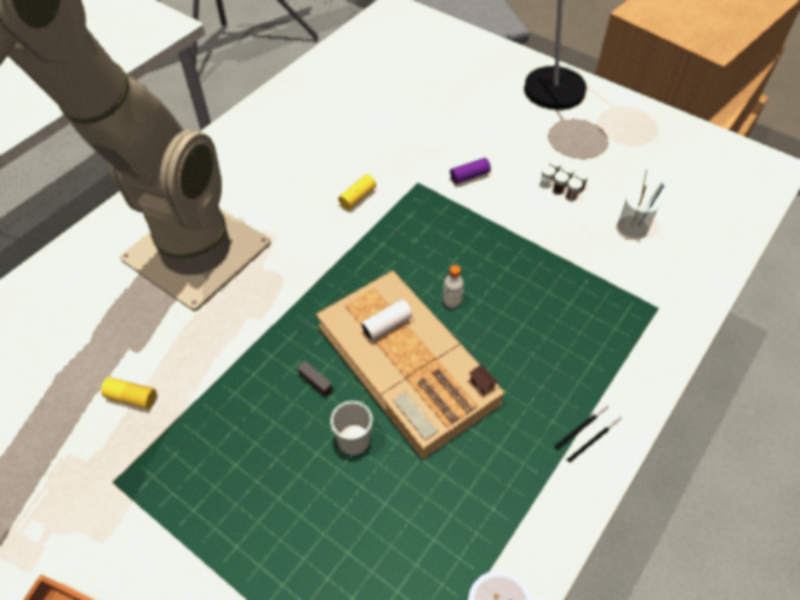

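View pics/top0.png

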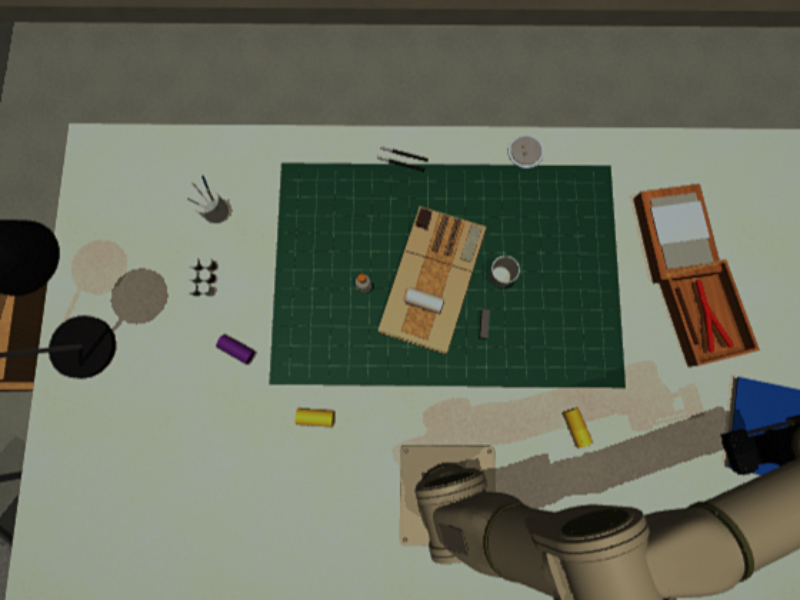

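The aluminium tube is the silver one lying on the cork: scene (387,319), top (425,301). The yellow tubes (scene (357,190) and (128,392)) and the purple one (470,170) are decoys on the bare table. The pencil line runs across in the scene image from about (385,385) to (455,345).

```bash
cat > h.py <<'E'
import numpy as np,cv2
def cloud(c):
    f=210/np.tan(np.radians(c["vfov"])/2);v,u=np.mgrid[0:420,0:560]
    z=c["z_map"];P=np.stack([(u-c["cx"])/f*z,-(v-c["cy"])/f*z,-z,np.ones_like(z)],-1)
    W=(P@c["T"].T)[...,:3];W[z==0]=np.nan;return W
def proj(c,p):
    f=210/np.tan(np.radians(c["vfov"])/2);q=np.linalg.inv(c["T"])@np.append(p,1)
    return np.array([c["cx"]-f*q[0]/q[2],c["cy"]+f*q[1]/q[2]])
def ray(c,uv,h):
    f=210/np.tan(np.radians(c["vfov"])/2);d=c["T"][:3,:3]@np.array([(uv[0]-c["cx"])/f,-(uv[1]-c["cy"])/f,-1]);o=c["T"][:3,3]
    return o+d*(h-o[2])/d[2]
E
python3 - <<'E'
from h import *
for n in("scene","top"):
    c=dict(np.load(f"pics/{n}0.npz"));W=cloud(c)
    roi=(W[...,0]>.2)&(W[...,0]<.85)&(abs(W[...,1])<.35)
    d=roi&(W[...,2]>.035)&(W[...,2]<.066)
    nl,L,st,_=cv2.connectedComponentsWithStats(d.astype(np.uint8));k=1+np.argmax(st[1:,4]);m=L==k
    p=W[m];R=cv2.minAreaRect(p[:,:2].astype(np.float32)*1000);print(n,R,np.median(p[:,2]))
    mat=roi&(W[...,2]<.02);print("mat z",np.nanmedian(W[mat][:,2]))
    m=roi&(W[...,2]>.07)&(W[...,2]<.12)
    nl,L,st,ce=cv2.connectedComponentsWithStats(m.astype(np.uint8))
    for k in range(1,nl):
        if st[k,4]>15:
            q=W[L==k];print(ce[k],st[k,4],q.mean(0).round(4),np.percentile(q[:,2],[5,95]),cv2.minAreaRect(q[:,:2].astype(np.float32)*1000))
    print("mat2")
c=dict(np.load("pics/scene0.npz"));cv2.imwrite("pics/crop1.png",cv2.resize(c["pixels"][180:330,210:360],(600,600),interpolation=cv2.INTER_CUBIC))
E
```

```text
scene ((530.8359375, 38.176048278808594), (183.4169921875, 343.8162841796875), 72.38275909423828) 0.05461694367025238
mat z 0.003736601540567319
[317.58992806 193.91366906] 139 [0.5181 0.2086 0.0878] [0.07163941 0.1096775 ] ((517.7845458984375, 210.39016723632812), (34.437705993652344, 28.56745719909668), 18.54933738708496)
[270.65680473 222.74161736] 507 [0.4728 0.0549 0.0888] [0.07392882 0.09735284] ((469.1715087890625, 58.76580810546875), (92.22230529785156, 40.96584701538086), 74.55828094482422)
[337.7635468 263.6453202] 203 [0.6798 0.06   0.0816] [0.07614554 0.08705674] ((679.5439453125, 61.63324737548828), (32.17931365966797, 44.136775970458984), 72.88426208496094)
[245.79111111 292.92      ] 225 [ 0.5444 -0.1394  0.0797] [0.07122428 0.08609857] ((546.170654296875, -141.4460906982422), (68.34986114501953, 68.55306243896484), 15.274541854858398)
mat2
top ((529.337158203125, 37.440338134765625), (180.1533203125, 341.5159606933594), 72.69888305664062) 0.05406407220552123
mat z 0.003033947397396486
[296.16504854 152.4368932 ] 103 [0.6771 0.0625 0.0815] [0.07582101 0.08833088] ((678.6859130859375, 62.401145935058594), (30.36109733581543, 44.9106330871582), 72.62089538574219)
[354.15909091 188.14772727] 88 [ 0.5469 -0.1438  0.0798] [0.07069416 0.08605032] ((544.057373046875, -140.87307739257812), (67.00862121582031, 68.02936553955078), 27.485713958740234)
[253.42465753 196.82191781] 73 [0.5096 0.2123 0.0885] [0.07076349 0.11090014] ((510.3724365234375, 213.08714294433594), (26.06568145751953, 33.287715911865234), 27.008974075317383)
[296.50689655 210.20689655] 290 [0.463  0.061  0.0906] [0.08023049 0.09764074] ((464.6474914550781, 60.352420806884766), (90.66677856445312, 39.19919967651367), 71.76538848876953)
mat2
```

View pics/crop1.png

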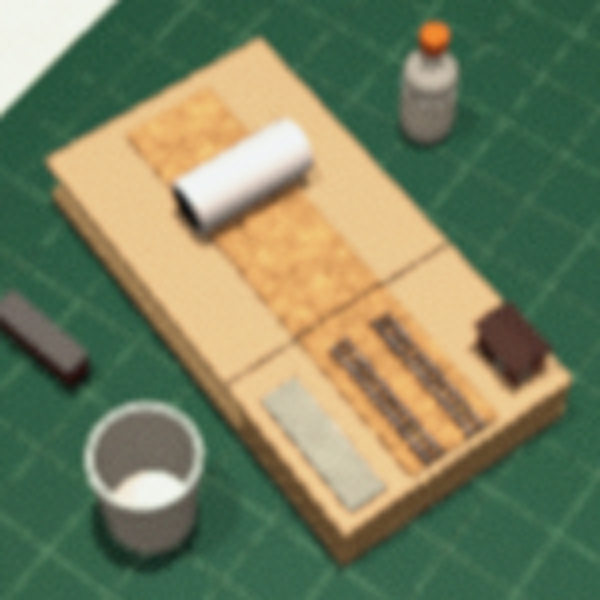

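The crop confirms it: the silver tube at crop (245,178) lies on the cork, and the pencil line runs from (230,382) to (445,245). Now I'll hover above the board for a wrist view.

```bash
python3 -m crank '{"steps":[[[0.5,0.97,0.3],[0,0,-0.2]],[[0.5,0.97,0.3],[0,0,-0.2]],[[0.5,0.97,0.3],[0,0,-0.2]],[[0.5,0.97,0.3],[0,0,-0.2]],[[0.5,0.97,0.3],[0,0,-0.2]],[[0.5,0.97,0.3],[0,0,-0.2]],[[0.5,0.97,0.3],[0,0,-0.2]],[[0.5,0.97,0.3],[0,0,-0.2]],[[0.5,0.97,0.3],[0,0,-0.2]],[[0.5,0.97,0.3],[0,0,-0.2]]]}' 30
python3 -m crank '{"steps":[[[0.5,0.97,0],[0,0,-0.24]],[[0.5,0.97,0],[0,0,-0.24]],[[0.5,0.97,0],[0,0,-0.24]],[[0.5,0.97,0],[0,0,-0.24]],[[0.5,0.97,0],[0,0,-0.24]],[[0.5,0.97,0],[0,0,-0.24]],[[0.5,0.97,0],[0,0,-0.24]],[[0.5,0.97,0],[0,0,-0.24]],[[0.5,0.97,0],[0,0,-0.24]],[[0.5,0.97,0],[0,0,-0.24]]]}'
python3 -m crank '{"steps":[[[0.5,0.97,0],[0,0,-0.24]],[[0.5,0.97,0],[0,0,-0.24]],[[0.5,0.97,0],[0,0,-0.24]],[[0.5,0.97,0],[0,0,-0.24]],[[0.5,0.97,0],[0,0,-0.24]],[[0.5,0.97,0],[0,0,-0.24]],[[0.5,0.97,0],[0,0,-0.24]],[[0,0,0],[0,0,0]],[[0,0,0],[0,0,0]],[[0,0,0],[0,0,0]]]}'
python3 - <<'E'
from h import *
from bench import cams,monitor
s=monitor.read_state();print(s["time"],s["ee_pos"],s["eef_rot"],s["joint_positions"],s["width"])
for n in("wrist","top","scene"):
    c=cams.camera(n);np.savez(f"pics/{n}1.npz",**c)
    if n=="wrist":cv2.imwrite("pics/wrist1.png",c["pixels"]);print(c["T"].round(3),c["vfov"])
c=dict(np.load("pics/scene0.npz"))
for uv in((267.5,275.5),(321.25,241.25)):print(ray(c,uv,.0535))
E
```

```text
time: 0.93
ee_pos: [0.2725, -0.3635, 0.2977]
eef_rot: [1.0, 0.031, -0.0, -0.0]
ft_force: [0.2, -0.2, 0.6]
width: 0.0324
grip_force: 0.0
time: 1.77
ee_pos: [0.3975, -0.1211, 0.2974]
eef_rot: [0.997, -0.074, -0.0, 0.0]
ft_force: [0.7, 1.1, -0.7]
width: 0.0303
grip_force: 0.0
time: 2.6
ee_pos: [0.4845, 0.0468, 0.2972]
eef_rot: [0.989, -0.146, -0.0, 0.0]
ft_force: [0.7, -0.0, -0.4]
width: 0.0301
grip_force: 0.0
2.6 [0.48448832 0.04678428 0.29720406] [ 9.89307480e-01 -1.45844092e-01 -4.36579956e-04  1.44985715e-04] [ 0.68231491  0.05053638 -0.88821103  1.65397627  0.03943464  1.45672993
 -2.07332615] 0.03011440516163877
[[-0.289  0.919  0.267  0.558]
 [-0.957 -0.277 -0.08   0.025]
 [ 0.001 -0.279  0.96   0.459]
 [ 0.     0.     0.     1.   ]] 68.33978959286429
[ 0.54900277 -0.05988872  0.0535    ]
[0.60139296 0.10619062 0.0535    ]
```

View pics/wrist1.png

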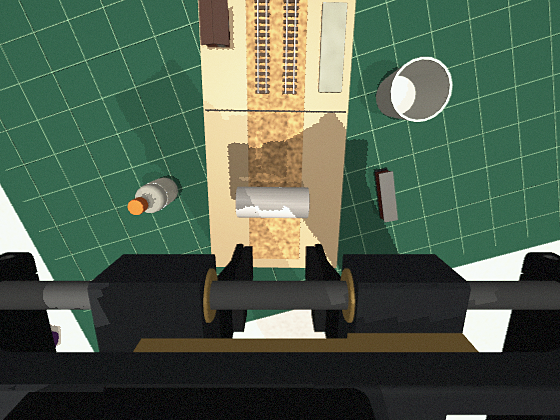

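The wrist view shows the line from about (205,109) to (347,111) and the tube centred at about (272,202), with the track beginning at row 94. Next I'll measure both precisely.

```bash
cat > meas.py <<'E'
from h import *
def meas(c,rows=(100,122),guess=None):
    W=cloud(c);g=cv2.cvtColor(c["pixels"],cv2.COLOR_BGR2GRAY).astype(float)
    a=np.radians(-17);o={}
    # tube: high points near strip
    f=(W[...,2]>.080)&(W[...,2]<.115)&(abs((W[...,0]-.53)*np.sin(-a)+(W[...,1]-.038)*np.cos(a))<.06)&(((W[...,0]-.53)*np.cos(a)+(W[...,1]-.038)*np.sin(a))<.10)
    n,L,st,ce=cv2.connectedComponentsWithStats(f.astype(np.uint8));k=1+np.argmax(st[1:,4]);m=L==k
    q=W[m];R=cv2.minAreaRect(q[:,:2].astype(np.float32)*1000);o["tube"]=(R,np.percentile(q[:,2],98))
    o["tubepx"]=ce[k]
    return o
E
python3 - <<'E'
from meas import *
c=dict(np.load("pics/wrist1.npz"));W=cloud(c);g=cv2.cvtColor(c["pixels"],cv2.COLOR_BGR2GRAY).astype(float)
print(meas(c)); 
pts=[]
for u in range(208,345):
    col=g[102:120,u];w=np.clip(np.median(col)-15-col,0,None)
    if w.sum()>20: pts.append((u,102+(w*np.arange(18)).sum()/w.sum()))
pts=np.array(pts);p=np.polyfit(pts[:,0],pts[:,1],1);r=pts[:,1]-np.polyval(p,pts[:,0]);k=abs(r)<1
p=np.polyfit(pts[k,0],pts[k,1],1);print("line",p,k.sum(),r[k].std())
for u in(208,240,275,310,342):print(u,ray(c,(u,np.polyval(p,u)),.0535).round(4),W[int(round(np.polyval(p,u)))+4,u].round(4))
for v in(110,125,140,220):
    z=W[v,:,2];ok=np.where((z>.04)&(z<.066))[0];ok=ok[(ok>150)&(ok<400)];A,B=W[v,ok[0]],W[v,ok[-1]];print(v,ok[0],ok[-1],A,B,np.linalg.norm((A-B)[:2]))
    hsv=cv2.cvtColor(c["pixels"],cv2.COLOR_BGR2HSV)
for v in range(250,300):pass
for n in("top1","scene1"):
    print(n,meas(dict(np.load(f"pics/{n}.npz"))))
E
```

```text
{'tube': (((467.4215393066406, 60.55936813354492), (90.4383316040039, 37.48046112060547), 73.28775024414062), np.float64(0.09524868529409806)), 'tubepx': array([271.68894118, 202.82917647])}
line [1.78142969e-02 1.05948912e+02] 99 0.5048378974454503
208 [0.5975 0.104  0.0535] [0.5929 0.1062 0.0516]
240 [0.5854 0.0662 0.0535] [0.5813 0.0677 0.0523]
275 [0.5722 0.0247 0.0535] [0.5674 0.0261 0.0549]
310 [ 0.5589 -0.0169  0.0535] [ 0.5548 -0.0159  0.0521]
342 [ 0.5467 -0.0549  0.0535] [ 0.542  -0.0542  0.0515]
110 204 391 [0.59861598 0.1089722  0.05335579] [ 0.53207974 -0.11058291  0.06301516] 0.22941559990986818
125 204 346 [0.58187062 0.11569864 0.05163394] [ 0.52995805 -0.05652653  0.05118632] 0.17987890913394242
140 205 345 [0.56412167 0.12081739 0.0524369 ] [ 0.512269   -0.05099378  0.05135051] 0.1794652524598052
220 209 339 [0.4609998  0.15439211 0.04921756] [ 0.41020034 -0.01798191  0.05287072] 0.17970360853793732
top1 {'tube': (((466.1120910644531, 64.3787841796875), (81.46498107910156, 38.5661735534668), 72.23499298095703), np.float64(0.09916250259790776)), 'tubepx': array([294.44933921, 209.65638767])}
scene1 {'tube': (((468.67523193359375, 59.320003509521484), (92.85800170898438, 38.80314254760742), 73.63368225097656), np.float64(0.09889172688163346)), 'tubepx': array([270.43548387, 221.76036866])}
```

```bash
python3 -m crank '{"steps":[[[-0.19,0.13,-0.9],[0,0,0]],[[-0.19,0.13,-0.9],[0,0,0]],[[-0.19,0.13,-0.9],[0,0,0]],[[-0.19,0.13,-0.9],[0,0,0]],[[-0.19,0.12,-0.9],[0,0,0]],[[0,0,-0.9],[0,0,0]],[[0,0,-0.9],[0,0,0]],[[0,0,-0.7],[0,0,0]],[[0,0,-0.4],[0,0,0]],[[0,0,-0.2],[0,0,0]]]}'
python3 -m crank '{"steps":[[[0,0,-0.1],[0,0,0]],[[0,0,0],[0,0,0]],[[0,0,0],[0,0,0]]]}'
python3 - <<'E'
from meas import *
from bench import cams,monitor
print(monitor.read_state()["ft_force"])
c=cams.camera("scene");np.savez("pics/scene2.npz",**c)
c=cams.camera("wrist");np.savez("pics/wrist2.npz",**c);cv2.imwrite("pics/wrist2.png",c["pixels"])
E
```

```text
time: 3.58
ee_pos: [0.4603, 0.0626, 0.1065]
eef_rot: [0.989, -0.146, -0.001, 0.0]
ft_force: [-0.4, 0.5, 0.4]
width: 0.0299
grip_force: 0.0
time: 3.83
ee_pos: [0.4616, 0.0633, 0.1059]
eef_rot: [0.989, -0.146, 0.001, -0.0]
ft_force: [0.9, -0.4, 0.5]
width: 0.0299
grip_force: 0.0
[ 0.8577403  -0.35420319  0.45200515]
```

View pics/wrist2.png

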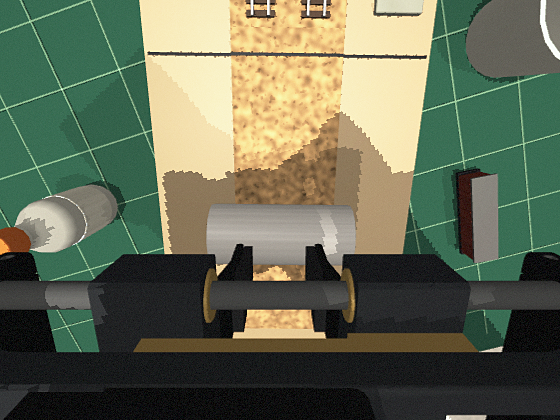

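The fingers (columns 240–320) are centred on the tube (208–355). Now I'll press down and read the force.

```bash
python3 -m crank '{"steps":[[[0,0,-0.15],[0,0,0]],[[0,0,-0.15],[0,0,0]],[[0,0,0],[0,0,0]],[[0,0,0],[0,0,0]]]}'|grep -E 'ee_pos|force: \['
python3 -m crank '{"steps":[[[0,0,-0.1],[0,0,0]],[[0,0,0],[0,0,0]],[[0,0,0],[0,0,0]]]}'|grep -E 'ee_pos|force: \['
python3 -m crank '{"steps":[[[0,0,-0.1],[0,0,0]],[[0,0,0],[0,0,0]],[[0,0,0],[0,0,0]]]}'|grep -E 'ee_pos|force: \['
```

```text
ee_pos: [0.4608, 0.0633, 0.0973]
ft_force: [-0.4, -0.3, 0.5]
ee_pos: [0.461, 0.0634, 0.0951]
ft_force: [0.3, -0.0, 0.6]
ee_pos: [0.4612, 0.0634, 0.0928]
ft_force: [-1.2, -0.4, 4.2]
```

```bash
python3 -m crank '{"steps":[[[0,0,-0.1],[0,0,0]],[[0,0,0],[0,0,0]],[[0,0,0],[0,0,0]]]}'|grep -E 'ee_pos|force: \['
python3 -m crank '{"steps":[[[0,0,-0.06],[0,0,0]],[[0,0,0],[0,0,0]],[[0,0,0],[0,0,0]]]}'|grep -E 'ee_pos|force: \['
```

```text
ee_pos: [0.4615, 0.0633, 0.0905]
ft_force: [-0.9, -0.9, 6.8]
ee_pos: [0.4617, 0.0633, 0.0893]
ft_force: [-0.9, -1.6, 8.9]
```

```bash
python3 -m crank '{"steps":[[[0,0,-0.07],[0,0,0]],[[0,0,0],[0,0,0]],[[0,0,0],[0,0,0]]]}'|grep -E 'ee_pos|force: \['
python3 -m crank '{"steps":[[[0.107,-0.034,0.01],[0,0,0]],[[0.107,-0.034,0.01],[0,0,0]],[[0.107,-0.034,0.01],[0,0,0]],[[0.107,-0.034,0.01],[0,0,0]],[[0.107,-0.034,0.01],[0,0,0]]]}'|grep -E 'ee_pos|force: \['
python3 -c "
from bench import monitor as m
print(m.read_state()['torque'])"
```

```text
ee_pos: [0.4619, 0.0632, 0.0877]
ft_force: [-1.2, -1.5, 12.1]
ee_pos: [0.4754, 0.059, 0.089]
ft_force: [-1.8, -0.5, 10.2]
[-0.18879285  0.22914831  0.00547863]
```

```bash
python3 -m crank '{"steps":[[[0.107,-0.034,0.003],[0,0,0]],[[0.107,-0.034,0.004],[0,0,0]],[[0.107,-0.034,0.005],[0,0,0]],[[0.107,-0.034,0.006],[0,0,0]],[[0.107,-0.034,0.006],[0,0,0]],[[0,0,0],[0,0,0]]]}'|grep -E 'ee_pos|force: \['
python3 - <<'E'
from meas import *
from bench import cams,monitor
for n in("scene","wrist"):
    c=cams.camera(n)
    np.savez(f"pics/{n}3.npz",**c)
cv2.imwrite("pics/wrist3.png",c["pixels"])
E
```

```text
ee_pos: [0.4892, 0.0547, 0.0897]
ft_force: [-0.0, -0.8, 11.0]
```

View pics/wrist3.png

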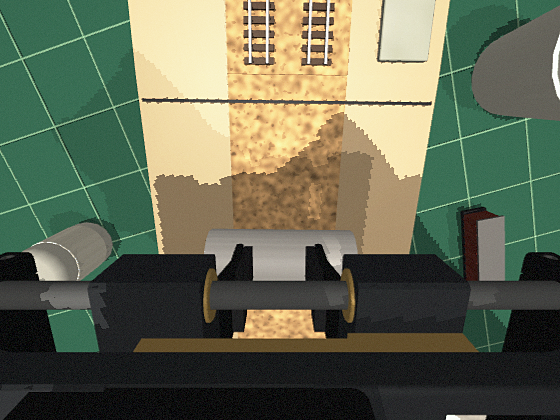

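Stroke 1 worked: the tube rolled about 14 mm and is still under the fingers, square to the line. Now I'll go back, press and roll again.

```bash
python3 -m crank '{"steps":[[[0,0,0.1],[0,0,0]],[[0,0,0.1],[0,0,0]],[[0,0,0.15],[0,0,0]],[[0,0,0.15],[0,0,0]],[[-0.267,0.085,0],[0,0,0]],[[-0.267,0.085,0],[0,0,0]],[[0,0,-0.2],[0,0,0]],[[0,0,-0.12],[0,0,0]],[[0,0,-0.1],[0,0,0]],[[0,0,-0.08],[0,0,0]]]}'|grep -E 'ee_pos|force: \['
python3 -m crank '{"steps":[[[0,0,0],[0,0,0]],[[0,0,0],[0,0,0]],[[0,0,0],[0,0,0]]]}'|grep -E 'ee_pos|force: \['
python3 -m crank '{"steps":[[[0.107,-0.034,0.009],[0,0,0]],[[0.107,-0.034,0.009],[0,0,0]],[[0.107,-0.034,0.009],[0,0,0]],[[0.107,-0.034,0.009],[0,0,0]],[[0.107,-0.034,0.008],[0,0,0]]]}'|grep -E 'ee_pos|force: \['
```

```text
ee_pos: [0.4752, 0.059, 0.089]
ft_force: [-1.3, -1.1, 12.6]
ee_pos: [0.4755, 0.0589, 0.0894]
ft_force: [-0.8, -1.1, 12.5]
ee_pos: [0.489, 0.0546, 0.0905]
ft_force: [-0.1, -1.4, 11.5]
```

```bash
python3 -m crank '{"steps":[[[0.107,-0.034,0.008],[0,0,0]],[[0.107,-0.034,0.007],[0,0,0]],[[0.107,-0.034,0.007],[0,0,0]],[[0.107,-0.034,0.007],[0,0,0]],[[0.107,-0.034,0.007],[0,0,0]],[[0,0,0],[0,0,0]]]}'|grep -E 'ee_pos|force: \['
python3 -m crank '{"steps":[[[0,0,0.1],[0,0,0]],[[0,0,0.1],[0,0,0]],[[0,0,0.1],[0,0,0]],[[0,0,0.1],[0,0,0]],[[-0.267,0.085,0],[0,0,0]],[[-0.267,0.085,0],[0,0,0]],[[0,0,-0.15],[0,0,0]],[[0,0,-0.1],[0,0,0]],[[0,0,-0.08],[0,0,0]],[[0,0,-0.07],[0,0,0]]]}'|grep -E 'ee_pos|force: \['
python3 -m crank '{"steps":[[[0,0,0],[0,0,0]],[[0,0,0],[0,0,0]],[[0,0,0],[0,0,0]]]}'|grep -E 'ee_pos|force: \['
```

```text
ee_pos: [0.5027, 0.0504, 0.0914]
ft_force: [-0.3, -0.9, 10.3]
ee_pos: [0.4886, 0.0547, 0.0911]
ft_force: [0.3, -0.9, 12.1]
ee_pos: [0.4889, 0.0546, 0.0915]
ft_force: [-1.1, -2.4, 11.1]
```

```bash
python3 -m crank '{"steps":[[[0.107,-0.034,0.007],[0,0,0]],[[0.107,-0.034,0.007],[0,0,0]],[[0.107,-0.034,0.006],[0,0,0]],[[0.107,-0.034,0.006],[0,0,0]],[[0.107,-0.034,0.006],[0,0,0]]]}'|grep -E 'ee_pos|force: \['
python3 -m crank '{"steps":[[[0.107,-0.034,0.006],[0,0,0]],[[0.107,-0.034,0.006],[0,0,0]],[[0.107,-0.034,0.006],[0,0,0]],[[0.107,-0.034,0.005],[0,0,0]],[[0,0,0],[0,0,0]]]}'|grep -E 'ee_pos|force: \['
python3 -m crank '{"steps":[[[0,0,0.08],[0,0,0]],[[0,0,0.08],[0,0,0]],[[0,0,0.14],[0,0,0]],[[0,0,0.3],[0,0,0]],[[0,0,0.4],[0,0,0]],[[-0.267,0.085,0],[0,0,0]],[[-0.27,0.085,0],[0,0,0]],[[0,0,0],[0,0,0]]]}'|grep -E 'ee_pos|force: \['
python3 - <<'E'
from meas import *
from bench import cams,monitor
for n in("scene","top","wrist"):
    c=cams.camera(n)
    np.savez(f"pics/{n}4.npz",**c);print(n,meas(c))
cv2.imwrite("pics/wrist4.png",c["pixels"])
E
```

```text
ee_pos: [0.5024, 0.0503, 0.0923]
ft_force: [-1.2, -1.4, 10.4]
ee_pos: [0.5134, 0.0469, 0.0929]
ft_force: [-0.5, -1.2, 9.2]
ee_pos: [0.4969, 0.0521, 0.1169]
ft_force: [0.4, -0.3, -0.4]
scene {'tube': (((508.8557434082031, 46.666839599609375), (92.36614227294922, 40.57915496826172), 70.64973449707031), np.float64(0.09914800415984812)), 'tubepx': array([280.04731183, 232.39784946])}
top {'tube': (((489.32666015625, 58.70869445800781), (7.809720516204834, 0.9725468754768372), 65.42486572265625), np.float64(0.08379714201289394)), 'tubepx': array([297.        , 203.33333333])}
wrist {'tube': (((507.7468566894531, 47.45087814331055), (89.80509185791016, 37.28086471557617), 72.57364654541016), np.float64(0.09547566765636087)), 'tubepx': array([279.47503429, 224.19382716])}
```

View pics/wrist4.png

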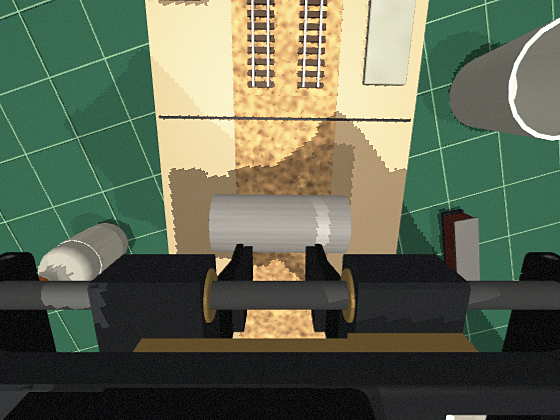

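Tube measured at (0.508, 0.047), 72.6° against 72.3° for the line, with 68 mm to go. That leaves five more strokes.

```bash
python3 -m crank '{"steps":[[[0.082,-0.026,-0.3],[0,0,0]],[[0.082,-0.026,-0.3],[0,0,0]],[[0,0,-0.15],[0,0,0]],[[0,0,-0.1],[0,0,0]],[[0,0,-0.08],[0,0,0]],[[0,0,-0.06],[0,0,0]],[[0,0,-0.03],[0,0,0]],[[0,0,0],[0,0,0]],[[0,0,0],[0,0,0]]]}'|grep -E 'ee_pos|force: \['
python3 -m crank '{"steps":[[[0.105,-0.034,0.005],[0,0,0]],[[0.105,-0.034,0.005],[0,0,0]],[[0.105,-0.034,0.005],[0,0,0]],[[0.105,-0.034,0.005],[0,0,0]],[[0.105,-0.034,0.005],[0,0,0]]]}'|grep -E 'ee_pos|force: \['
```

```text
ee_pos: [0.5036, 0.0495, 0.0925]
ft_force: [-1.4, -3.7, 11.6]
ee_pos: [0.5168, 0.0453, 0.0932]
ft_force: [-1.4, -2.6, 11.5]
```

```bash
python3 -m crank '{"steps":[[[0.105,-0.034,0.004],[0,0,0]],[[0.105,-0.034,0.004],[0,0,0]],[[0.105,-0.034,0.004],[0,0,0]],[[0,0,0],[0,0,0]]]}'|grep -E 'ee_pos|force: \['
python3 -m crank '{"steps":[[[0,0,0.08],[0,0,0]],[[0,0,0.08],[0,0,0]],[[0,0,0.1],[0,0,0]],[[0,0,0.1],[0,0,0]],[[-0.267,0.085,0],[0,0,0]],[[-0.267,0.085,0],[0,0,0]],[[0,0,-0.15],[0,0,0]],[[0,0,-0.1],[0,0,0]],[[0,0,-0.06],[0,0,0]],[[0,0,-0.05],[0,0,0]]]}'|grep -E 'ee_pos|force: \['
python3 -m crank '{"steps":[[[0,0,0],[0,0,0]],[[0,0,0],[0,0,0]]]}'|grep -E 'ee_pos|force: \['
```

```text
ee_pos: [0.525, 0.0428, 0.0936]
ft_force: [-1.1, -2.7, 11.2]
ee_pos: [0.5111, 0.0474, 0.0931]
ft_force: [-1.1, -1.6, 13.9]
ee_pos: [0.5114, 0.0474, 0.0934]
ft_force: [-1.5, -0.9, 11.0]
```

```bash
python3 -m crank '{"steps":[[[0.105,-0.034,0.004],[0,0,0]],[[0.105,-0.034,0.004],[0,0,0]],[[0.105,-0.034,0.004],[0,0,0]],[[0.105,-0.034,0.003],[0,0,0]],[[0.105,-0.034,0.003],[0,0,0]]]}'|grep -E 'ee_pos|force: \['
python3 -m crank '{"steps":[[[0.105,-0.034,0.003],[0,0,0]],[[0.105,-0.034,0.003],[0,0,0]],[[0.105,-0.034,0.002],[0,0,0]],[[0.105,-0.034,0.002],[0,0,0]],[[0.105,-0.034,0.002],[0,0,0]],[[0,0,0],[0,0,0]]]}'|grep -E 'ee_pos|force: \['
python3 -m crank '{"steps":[[[0,0,0.06],[0,0,0]],[[0,0,0.06],[0,0,0]],[[0,0,0.1],[0,0,0]],[[0,0,0.1],[0,0,0]],[[-0.267,0.085,0],[0,0,0]],[[-0.267,0.085,0],[0,0,0]],[[0,0,-0.15],[0,0,0]],[[0,0,-0.06],[0,0,0]],[[0,0,-0.04],[0,0,0]],[[0,0,-0.03],[0,0,0]]]}'|grep -E 'ee_pos|force: \['
python3 -m crank '{"steps":[[[0,0,0],[0,0,0]],[[0,0,0],[0,0,0]]]}'|grep -E 'ee_pos|force: \['
```

```text
ee_pos: [0.5247, 0.0432, 0.0939]
ft_force: [-1.3, -1.4, 11.0]
ee_pos: [0.5382, 0.0389, 0.0944]
ft_force: [-0.7, -1.3, 11.9]
ee_pos: [0.5238, 0.0432, 0.0947]
ft_force: [-0.4, -1.5, 10.0]
ee_pos: [0.524, 0.0431, 0.0949]
ft_force: [-1.2, -0.1, 8.2]
```

```bash
python3 -m crank '{"steps":[[[0,0,-0.03],[0,0,0]],[[0,0,0],[0,0,0]],[[0,0,0],[0,0,0]]]}'|grep -E 'ee_pos|force: \['
python3 -m crank '{"steps":[[[0.107,-0.034,0.002],[0,0,0]],[[0.107,-0.034,0.002],[0,0,0]],[[0.107,-0.034,0.002],[0,0,0]],[[0.107,-0.034,0.002],[0,0,0]],[[0.107,-0.034,0.002],[0,0,0]]]}'|grep -E 'ee_pos|force: \['
```

```text
ee_pos: [0.5243, 0.043, 0.0944]
ft_force: [-0.6, -1.9, 9.5]
ee_pos: [0.5379, 0.0387, 0.0948]
ft_force: [-0.7, -1.5, 11.5]
```

```bash
python3 -m crank '{"steps":[[[0.107,-0.034,0.002],[0,0,0]],[[0.107,-0.034,0.002],[0,0,0]],[[0.107,-0.034,0.002],[0,0,0]],[[0.107,-0.034,0.002],[0,0,0]],[[0.107,-0.034,0.002],[0,0,0]],[[0,0,0],[0,0,0]]]}'|grep -E 'ee_pos|force: \['
python3 -m crank '{"steps":[[[0,0,0.05],[0,0,0]],[[0,0,0.05],[0,0,0]],[[0,0,0.2],[0,0,0]],[[0,0,0.4],[0,0,0]],[[0,0,0.3],[0,0,0]],[[-0.26,0.083,0],[0,0,0]],[[-0.26,0.083,0],[0,0,0]],[[0,0,0],[0,0,0]]]}'|grep -E 'ee_pos|force: \[|time'
cat > m2.py <<'E'
from meas import *
from bench import cams
import sys
def linepts(c,W):
    g=cv2.cvtColor(c["pixels"],cv2.COLOR_BGR2GRAY).astype(float)
    A,B=proj(c,[.5985,.1075,.0555]),proj(c,[.5460,-.0585,.0555]);pts=[]
    for u in np.arange(min(A[0],B[0]),max(A[0],B[0])):
        v0=A[1]+(u-A[0])/(B[0]-A[0])*(B[1]-A[1]);i=int(round(v0));ui=int(u)
        if not(9<i<410 and 0<=ui<560):continue
        col=g[i-9:i+10,ui];w=np.clip(np.median(col)-20-col,0,None)
        if w.sum()>20:pts.append((u,i-9+(w*np.arange(19)).sum()/w.sum()))
    p=np.array(pts);
    for _ in range(4):
        q=np.polyfit(p[:,0],p[:,1],1);p=p[abs(p[:,1]-np.polyval(q,p[:,0]))<2.5]
    us=np.array([A[0],B[0]]);E=[ray(c,(u,np.polyval(q,u)),.0555) for u in us];return E,len(p)
tag=sys.argv[1]
for n in("scene","wrist"):
    c=cams.camera(n);np.savez(f"pics/{n}{tag}.npz",**c);o=meas(c);print(n,o["tube"]);W=cloud(c)
    try:
        E,k=linepts(c,W);d=E[0]-E[1];d/=np.linalg.norm(d);nx=np.array([d[1],-d[0]]);t=np.array(o["tube"][0][0])/1000
        print(" line ang",np.degrees(np.arctan2(d[1],d[0])),k,"mid",(E[0]+E[1])/2,"remaining mm",1000*nx@((E[0]+E[1])[:2]/2-t))
    except Exception as e:print(e)
cv2.imwrite(f"pics/wrist{tag}.png",c["pixels"])
E
python3 m2.py 5
```

```text
ee_pos: [0.5516, 0.0345, 0.0952]
ft_force: [-0.4, -1.2, 10.9]
time: 17.52
ee_pos: [0.5354, 0.0397, 0.1189]
ft_force: [0.1, 0.8, 0.8]
scene (((548.9489135742188, 33.97096633911133), (92.15802001953125, 39.727272033691406), 71.6994400024414), np.float64(0.09940206753208151))
 line ang 76.11175106156819 7 mid [0.57239601 0.02469548 0.0555    ] remaining mm 24.988018753286934
wrist (((546.413330078125, 35.32721710205078), (90.10657501220703, 38.36640548706055), 73.18763732910156), np.float64(0.09573601750311449))
 line ang 72.49785369369044 238 mid [0.57281921 0.02433951 0.0555    ] remaining mm 28.48789588080199
```

View pics/wrist5.png

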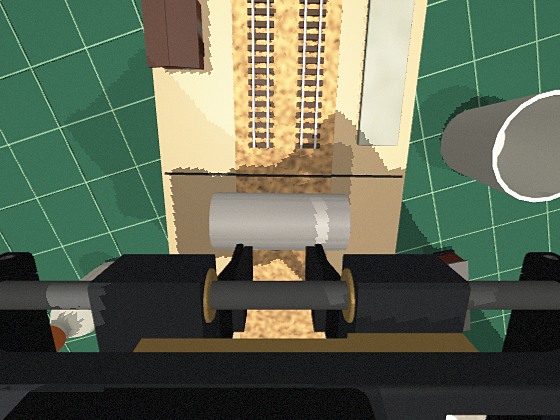

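About 28.5 mm remains and the tube is square within a degree. Pressing again.

```bash
python3 -m crank '{"steps":[[[0,0,-0.3],[0,0,0]],[[0,0,-0.3],[0,0,0]],[[0,0,-0.2],[0,0,0]],[[0,0,-0.08],[0,0,0]],[[0,0,-0.05],[0,0,0]],[[0,0,-0.03],[0,0,0]],[[0,0,-0.03],[0,0,0]],[[0,0,0],[0,0,0]],[[0,0,0],[0,0,0]]]}'|grep -E 'ee_pos|force: \['
python3 -c "
from bench import monitor as m
print(m.read_state()['ee_pos'])"
```

```text
ee_pos: [0.5379, 0.0384, 0.0952]
ft_force: [-0.6, -2.5, 10.0]
[0.53790519 0.03836755 0.09520404]
```

```bash
python3 -m crank '{"steps":[[[0.107,-0.034,0],[0,0,0]],[[0.107,-0.034,0],[0,0,0]],[[0.107,-0.034,0.001],[0,0,0]],[[0.107,-0.034,0.001],[0,0,0]],[[0.107,-0.034,0.001],[0,0,0]]]}'|grep -E 'ee_pos|force: \['
```

```text
ee_pos: [0.5516, 0.0341, 0.0955]
ft_force: [-0.8, -2.6, 11.6]
```

```bash
python3 -m crank '{"steps":[[[0.107,-0.034,0.001],[0,0,0]],[[0.107,-0.034,0.001],[0,0,0]],[[0.107,-0.034,0.001],[0,0,0]],[[0.107,-0.034,0.001],[0,0,0]],[[0.107,-0.034,0.001],[0,0,0]],[[0,0,0],[0,0,0]]]}'|grep -E 'ee_pos|force: \['
python3 -m crank '{"steps":[[[0,0,0.04],[0,0,0]],[[0,0,0.04],[0,0,0]],[[0,0,0.22],[0,0,0]],[[0,0,0.4],[0,0,0]],[[0,0,0.3],[0,0,0]],[[-0.26,0.083,0],[0,0,0]],[[-0.28,0.09,0],[0,0,0]],[[0,0,0],[0,0,0]],[[0,0,0],[0,0,0]],[[0,0,0],[0,0,0]]]}'|grep -E 'ee_pos|force: \[|time'
python3 m2.py 6
```

```text
ee_pos: [0.5653, 0.0297, 0.0957]
ft_force: [-1.5, -3.0, 11.5]
time: 20.12
ee_pos: [0.5499, 0.0346, 0.1192]
ft_force: [1.1, -0.3, -0.8]
scene (((561.8566284179688, 28.760223388671875), (91.19686889648438, 38.881160736083984), 72.62531280517578), np.float64(0.09968724316509268))
 line ang 6.632108959741846 6 mid [ 0.58723322 -0.00132789  0.0555    ] remaining mm 32.81761223400539
wrist (((560.9445190429688, 30.96503257751465), (90.15489196777344, 37.185890197753906), 72.45357513427734), np.float64(0.09580227837957662))
 line ang 72.45351257467982 111 mid [0.57341677 0.02415322 0.0555    ] remaining mm 13.945574675653413
```

View pics/wrist6.png

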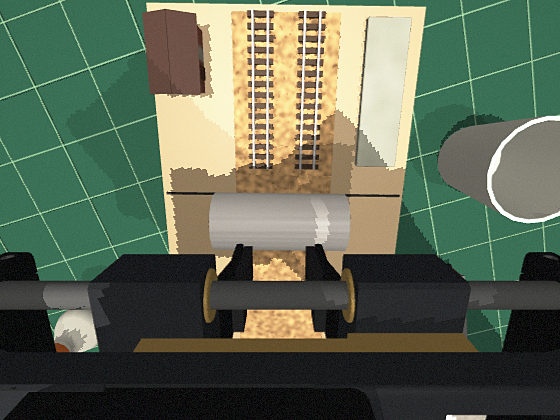

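```bash
cat > fit.py <<'E'
from meas import *
from scipy.optimize import least_squares
import sys
a=np.radians(-17.6);ex=np.array([np.cos(a),np.sin(a)]);ey=np.array([-ex[1],ex[0]]);O=np.array([.5730,.0243])
for f in sys.argv[1:]:
    c=dict(np.load(f"pics/{f}.npz"));W=cloud(c)[:300];p=W[(W[...,2]>.065)&(W[...,2]<.105)]
    s=(p[:,:2]-O)@ex;y=(p[:,:2]-O)@ey;R=cv2.minAreaRect(np.float32([[0,0]]))
    o=meas(c)["tube"][0][0];s0=(np.array(o)/1000-O)@ex
    k=(abs(y)<.042)&(abs(s-s0)<.021);s,y,z=s[k],y[k],p[k,2]
    r=least_squares(lambda q:np.hypot(s-q[0]-q[1]*y,z-q[2])-.02,[s0,0,.075],loss="soft_l1",f_scale=.0008)
    print(f,"centre s mm %.2f yaw deg %.2f zc %.2f"%(r.x[0]*1e3,-np.degrees(r.x[1]),r.x[2]*1e3),k.sum(),"rms",1e3*np.median(abs(r.fun)))
E
python3 fit.py wrist1 wrist4 wrist5 wrist6 scene1 scene4 scene5 scene6
python3 - <<'E'
from h import *
for t in"1456":
    c=dict(np.load(f"pics/wrist{t}.npz"));g=cv2.cvtColor(c["pixels"],cv2.COLOR_BGR2GRAY).astype(int)
    # line on bare deck: left and right of strip, deck at ~.053
    o=[]
    for y in(.075,.065,.055,.050,-.050,-.055,-.065,-.075):
        best=[]
        for s in np.arange(-.008,.008,.00025):
            a=np.radians(-17.6);ex=np.array([np.cos(a),np.sin(a)]);ey=np.array([-ex[1],ex[0]])
            P=np.array([.5730,.0243])+s*ex+y*ey;uv=proj(c,[*P,.053]);best.append(cv2.getRectSubPix(c["pixels"],(1,1),tuple(map(float,uv))).sum())
        best=np.array(best,float);w=np.clip(np.median(best)-40-best,0,None);o.append(round(1000*(w*np.arange(-.008,.008,.00025)).sum()/max(w.sum(),1),2))
    print(t,o)
E
```

```text
wrist1 centre s mm -112.61 yaw deg 0.17 zc 74.24 2108 rms 0.40829194191346374
wrist4 centre s mm -70.32 yaw deg 0.19 zc 74.69 7304 rms 0.35934836789728447
wrist5 centre s mm -29.56 yaw deg 0.15 zc 74.99 7246 rms 0.34672171663321405
wrist6 centre s mm -14.93 yaw deg 0.12 zc 75.04 7232 rms 0.3374584028360394
scene1 centre s mm -112.08 yaw deg 0.68 zc 75.61 448 rms 1.2072429017370885
scene4 centre s mm -69.92 yaw deg -0.55 zc 76.35 465 rms 1.2215515334480196
scene5 centre s mm -28.93 yaw deg 0.54 zc 76.38 486 rms 1.1889269572274657
scene6 centre s mm -14.32 yaw deg -0.22 zc 76.45 492 rms 1.342737685132359
1 [np.float64(-0.52), np.float64(-0.67), np.float64(-0.39), np.float64(-1.08), np.float64(-0.64), np.float64(-0.56), np.float64(-1.55), np.float64(-3.18)]
4 [np.float64(-0.52), np.float64(-0.53), np.float64(-0.54), np.float64(-0.53), np.float64(-3.28), np.float64(-0.22), np.float64(-0.44), np.float64(-0.16)]
5 [np.float64(-0.4), np.float64(-0.45), np.float64(-0.64), np.float64(-0.29), np.float64(-0.08), np.float64(-0.34), np.float64(-0.19), np.float64(-0.19)]
6 [np.float64(-0.51), np.float64(-0.35), np.float64(-0.38), np.float64(0.0), np.float64(-0.27), np.float64(-0.2), np.float64(-0.27), np.float64(-0.23)]
```

```bash
python3 -m crank '{"steps":[[[0.04,-0.012,-0.3],[0,0,0]],[[0.036,-0.012,-0.3],[0,0,0]],[[0,0,-0.2],[0,0,0]],[[0,0,-0.08],[0,0,0]],[[0,0,-0.05],[0,0,0]],[[0,0,-0.03],[0,0,0]],[[0,0,-0.03],[0,0,0]],[[0,0,0],[0,0,0]],[[0,0,0],[0,0,0]]]}'|grep -E 'ee_pos|force: \['
python3 -m crank '{"steps":[[[0,0,0],[0,0,0]]]}'|grep -E 'ee_pos|force: \['
```

```text
ee_pos: [0.5531, 0.0336, 0.0958]
ft_force: [-1.7, -2.3, 10.4]
ee_pos: [0.5531, 0.0336, 0.0958]
ft_force: [-1.3, -2.2, 9.9]
```

```bash
python3 -m crank '{"steps":[[[0.107,-0.034,0],[0,0,0]],[[0.107,-0.034,0],[0,0,0]],[[0.107,-0.034,0],[0,0,0]],[[0.107,-0.034,0],[0,0,0]],[[0.107,-0.034,0],[0,0,0]]]}'|grep -E 'ee_pos|force: \['
python3 -m crank '{"steps":[[[0.107,-0.034,0],[0,0,0]],[[0.107,-0.034,0],[0,0,0]],[[0.107,-0.034,0],[0,0,0]],[[0.107,-0.034,0],[0,0,0]],[[0,0,0],[0,0,0]],[[0,0,0],[0,0,0]]]}'|grep -E 'ee_pos|force: \['
python3 -m crank '{"steps":[[[0,0,0.04],[0,0,0]],[[0,0,0.04],[0,0,0]],[[0,0,0.22],[0,0,0]],[[0,0,0.4],[0,0,0]],[[0,0,0.3],[0,0,0]],[[-0.2,0.064,0],[0,0,0]],[[-0.22,0.07,0],[0,0,0]],[[0,0,0],[0,0,0]],[[0,0,0],[0,0,0]],[[0,0,0],[0,0,0]]]}'|grep -E 'ee_pos|force: \[|time'
python3 m2.py 7; python3 fit.py wrist7 scene7
```

```text
ee_pos: [0.5666, 0.0293, 0.0959]
ft_force: [-1.1, -2.2, 11.1]
ee_pos: [0.5775, 0.0259, 0.0961]
ft_force: [-0.9, -2.9, 11.7]
time: 22.8
ee_pos: [0.5653, 0.0297, 0.1194]
ft_force: [-0.7, 0.0, -0.1]
scene (((574.2534790039062, 26.3319034576416), (92.326904296875, 39.51432418823242), 72.96978759765625), np.float64(0.09986991486437065))
 line ang 60.25410005992443 16 mid [0.58158857 0.01035624 0.0555    ] remaining mm 14.294972572843973
wrist (((572.846435546875, 27.003496170043945), (89.92906188964844, 38.02977752685547), 72.90857696533203), np.float64(0.09580482935715187))
 line ang 72.47869546609431 89 mid [0.57348453 0.02413678 0.0555    ] remaining mm 1.4715406588136857
wrist7 centre s mm -1.68 yaw deg 0.20 zc 75.08 7003 rms 0.34849107085415876
scene7 centre s mm -1.27 yaw deg 0.33 zc 76.59 490 rms 1.2054789819650105
```

1.4 mm remains, so one short press to finish.

```bash
python3 -m crank '{"steps":[[[0.06,-0.02,-0.3],[0,0,0]],[[0,0,-0.3],[0,0,0]],[[0,0,-0.2],[0,0,0]],[[0,0,-0.08],[0,0,0]],[[0,0,-0.05],[0,0,0]],[[0,0,-0.03],[0,0,0]],[[0,0,-0.03],[0,0,0]],[[0,0,0],[0,0,0]],[[0,0,0],[0,0,0]]]}'|grep -E 'ee_pos|force: \['
python3 -m crank '{"steps":[[[0.055,-0.017,0],[0,0,0]],[[0.055,-0.017,0],[0,0,0]],[[0,0,0],[0,0,0]],[[0,0,0],[0,0,0]]]}'|grep -E 'ee_pos|force: \['
python3 -m crank '{"steps":[[[0,0,0.04],[0,0,0]],[[0,0,0.04],[0,0,0]],[[0,0,0.22],[0,0,0]],[[0,0,0.4],[0,0,0]],[[0,0,0.5],[0,0,0]],[[-0.3,0.1,0.5],[0,0,0]],[[-0.3,0.1,0.5],[0,0,0]],[[0,0,0],[0,0,0]],[[0,0,0],[0,0,0]],[[0,0,0],[0,0,0]]]}'|grep -E 'ee_pos|force: \[|time'
python3 m2.py 8; python3 fit.py wrist8 scene8
```

```text
ee_pos: [0.5682, 0.0288, 0.0961]
ft_force: [-0.2, -2.7, 10.0]
ee_pos: [0.571, 0.0279, 0.0961]
ft_force: [0.1, -2.8, 10.3]
time: 24.82
ee_pos: [0.555, 0.0332, 0.15]
ft_force: [-1.0, -1.0, -0.1]
scene (((576.4544677734375, 25.02950668334961), (92.31907653808594, 39.11214065551758), 72.90522766113281), np.float64(0.09904004357486383))
 line ang 59.66877154922515 15 mid [0.58178006 0.01004239 0.0555    ] remaining mm 12.165097414818776
wrist (((574.5962524414062, 26.4556941986084), (90.22222137451172, 38.84355163574219), 72.8834228515625), np.float64(0.09588385671080911))
 line ang 72.45130854353326 83 mid [0.57315261 0.02423083 0.0555    ] remaining mm -0.7056278100220847
wrist8 centre s mm 0.45 yaw deg 0.19 zc 75.07 5834 rms 0.3547684385731397
scene8 centre s mm 1.10 yaw deg -0.28 zc 76.53 493 rms 1.2086152996033175
```

View pics/wrist8.png

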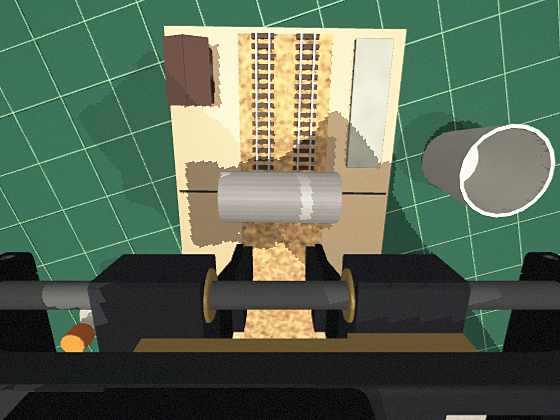

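The tube covers the line (row 191 on both sides), lies within about 1 mm of it and square, and is clear of the rails. The arm is clear too, so I'm handing in.

```bash
python3 -c "
from bench import ticket
print(ticket.close_job())"
```

```text
the job is handed in; nothing more can be done
None
```

The job is handed in: I rolled the tube along the strip in eight strokes plus a short finishing one, at roughly 8–14 N by the readings taken, and left it within about 1 mm of the pencil line, square to about half a degree and clear of the rails, at about 25 s of the 72 s allowed.

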